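# Dock a reagent jar and lock it with a two-stage slide lever

### The job

Push the small squat screw-cap jar along the bench into the open bay of the dosing dock until it is fully home against the back of the bay. Then push the black lever beside the bay along its track, past its first click to the second stop, so that the steel bolt closes the bay completely behind the jar. Only push: do not lift, carry or tip the jar, and leave the other things on the bench where they stand.

Things in the scene. Friction and masses are not known exactly. Their poses are not given: they have to be found in the camera images.
- jar: Squat round jar with a light grey screw cap and an orange-banded label, 44 mm across the cap, 42 across the body, 72 tall, 40 to 75 g, loose on the bench in front of the dock. Origin at the centre of its underside, z up.
- dock: Grey dock fixed to the bench. Origin on the bench in the bay; x points into the bay, y to the lever track's side. Bay: U of walls 50 mm high, 14 thick, open to -x, no floor; inside y -27 to 27, rubber back pad at x = 42.5; walls start at x = -36, funnel flaps reach x = -64, 79 wide there. Behind it (x 61 to 103, y -60 to 60) a white box to z 76. Track: x -38 to 6, y 41 to 173, 26 high.
- bay_home (a point): Point on the bench where the centre of the jar's underside is when the jar is home: dock frame (20.5, 0, 0) mm. Axes as the dock.
- bay_mouth (a point): Point on the bench in the middle of the mouth, between the funnel flaps: dock frame (-60, 0, 0) mm.
- lever_pad (a point): Centre of the lever's upright black paddle, 66 mm above the bench: 9 mm thick along dock y, 24 wide along dock x, standing free from z 42 to 80 mm, topped to z 93 by a bar 13 mm thick; under it a steel carriage 26 x 26 mm, z 26 to 42. At the start at dock (-16, 137) mm; push its +y face, it moves towards the dock's -y.
- lever (a joint): Lever travel, m: 0 = bolt drawn back (start), 0.035 = first click (bolt half across), 0.070 = second stop (hard end, bolt right across). Grows along the dock's -y. 4 to 6 N carries it over each click; let go between two positions it snaps to the nearer and stays. Bolt: 12 mm rod at dock x = -16, z 34 mm, 9 mm in front of a jar that is home; a jar left well short blocks it.
- vial: Bystander: white vial with black cap, 36 mm across, 78 mm tall, beside the bay on the side away from the lever. Origin under its centre.
- weighing_bottle: Bystander: clear glass weighing bottle with lid, 36 mm across, 60 mm tall, in front of the dock on the lever's side. Origin under its centre.
- measure: Bystander: conical glass measure on a foot, 43 mm across, 76 mm tall, near the robot to its right. Origin under its centre.
- wash_bottle: Bystander: plastic wash bottle with a grey tip, 63 mm across, 165 mm tall, to the robot's left. Origin under its centre.
- amber_bottle: Bystander: slim brown bottle with a black cap, 53 mm across, 140 mm tall, to the right of the dock. Origin under its centre.
- glass_bottle_5: Bystander: clear glass bottle, 76 mm across, 170 mm tall, behind the dock. Origin under its centre.
- conical_flask_2: Bystander: clear conical flask, 82 mm across, 130 mm tall, to the right of the dock. Origin under its centre.
Not all that is in view belongs to the job. Leave any green or red look-alike of the jar alone.

How it is judged:
On the way, in this order (a step that is already met when the one before it is completed fails the run):
1. the jar is home in the bay while the lever is still drawn back (horizontal distance between jar and bay_home below 0.01 m and value of joint lever below 0.012 m), for 0.2 s.
2. the lever is at its second stop (value of joint lever above 0.066 m), for 0.2 s.
At the end, for the whole second after the job is handed in: The jar stands upright on the bench, at rest, within 10 mm of its home point in the bay, and the lever is at its second stop (more than 66 of 70 mm) (horizontal distance between jar and bay_home below 0.01 m and angle between jar's own z axis and vertical below 0.1 rad and height (world z) of jar below 0.005 m and linear speed of jar below 0.02 m/s and value of joint lever above 0.066 m); the robot touches nothing.
It fails at once if the jar is lifted off the bench (height (world z) of jar above 0.015 m).
It fails at once if the jar is tipped (angle between jar's own z axis and vertical above 0.5 rad).
It fails at once if another thing on the bench is moved (distance of any of vial, weighing_bottle, measure, wash_bottle, amber_bottle, glass_bottle_5, conical_flask_2 from where it was at the start of the episode above 0.02 m).
It also fails if it takes over 48 s, if anything falls off the work surface, if the arm or the gripper's body presses on something with over 40 N, if the wrist force passes 120 N, or if a joint passes its speed limit or range.

### The arm

A 6-joint arm with a two-finger parallel gripper is mounted at the origin on a cart in front of the work surface, level with it; the furniture and walls round the work are solid. World frame = base frame: x ahead of the robot, y to its left, z up, the work surface at z = 0. Lengths are in m, angles in rad, forces in N, time in s.
With the tool pointing down it reaches from about 0.25 to 0.725 m from the base axis. Payload 4 kg.
Tool frame: the origin (TCP) lies between the finger pads; the fingertips stand 8 mm ahead of it and the grasp point (between the pads) lies 11 mm behind it; z points along the fingers, y is the direction in which the jaws open and shut (so a half turn about z gives the same grasp; the last joint's range is limited). The gripper opens to 85 mm and grips with 20 to 120 N. Pads are 22 mm wide; open, the fingers measure 114 mm over their backs; the gripper's body (76 mm by 85 mm) begins 54 mm behind the grasp point. The pads swing forward as they close: fully open they stand 13 mm farther back than shut.
Start: joints at [1.173, 0.241, 0.005, 1.335, 0, 1.571], TCP at [0.194, 0.461, 0.239] pointing down, gripper open.
Joint ranges: [-2.72, 2.72], [-1.05, 1.87], [-1.09, 1.28], [-1.99, 2.15], [-1.42, 1.44], [-3.14, 3.14]. Speed limits (rad/s): [2.79, 2.79, 3.14, 3.14, 3.14, 3.14].

### API

Orientations are given as a unit quaternion [x, y, z, w].
In Python, from workcell import * gives the robot as it stands.
- The arm moves only by the tool send_rows, never from a script. Its argument "increments" is a list that holds one entry, the list of rows, each a list of 6 numbers: the shift along the tool's x, y, z in units of 50 mm (1.0 is 50 mm), then the turn, a rotation vector about the tool's x, y, z in units of 10 degrees (1.0 is 10 degrees). In form: [[[x, y, z, ax, ay, az], ...]]. A call has 1 to 8 rows; each row shifts and turns the commanded pose from where the row before left it, along the tool's axes as they then stand; what a row does not reach is not made up. A row lasts 1/8 s, in which the tool goes at most 62.5 mm and 10.7 degrees, less where a joint would pass 70% of its speed; a pose out of reach is approached as far as the arm can. A call with a number of a shift or a turn outside -1 to 1 is refused whole. A call with a gripper value outside its range is refused whole. "grip" is the closure, from 0 (fully open) to 1 (shut), set as the call begins (left out, the last holds). The fingers move at their own pace and stop on an object; the grip force is fixed at half the most. Time passes only in rows, so rows that do not move let the fingers close. It gives the time, the measured TCP pose, the force and the opening at its end, in the units of the state.
- get_obs(): the state, without advancing time (a new reading comes with each control period).
- camera(name): name is "scene" or "top" or "wrist"; returns a dict with "color" (420x560x3 uint8, red, green, blue), "z_map" (420x560 float32, m along the optical axis (not along the pixel's ray), 0 where there is no reading), "intrinsics" (3x3 intrinsics, pixels), "pose" (4x4, takes a point from camera to world coordinates); the wrist camera has in their place "mount" (4x4, takes a point from camera to tool coordinates, whose origin is the TCP and whose axes are the flange's). Camera axes: x right, y down, z forward; pixel columns grow to the right and rows downward; lengths in m; the calibration is good to about 2 mm. A picture is of the moment at which its call begins: read the wrist's pose just before it.
- job_done(): hands the job in, once; it reports no verdict.
The state is a dict: "clock": time; "joint_pos": joint angles; "joint_vel": joint speeds; "tau": joint torques, N m; "eef_pos": TCP position; "tool_rot": TCP orientation; "ft_force": force on the tool from outside, world axes, zero at the start; "ft_torque": the same for the moment, N m; "grip_width": finger opening in m.
Only numpy, scipy, OpenCV 4.12 (cv2) and the standard library are available. Lean on these libraries where they do the work, as an engineer would, in place of code of your own. Each camera call takes 0.05 s, during which the arm holds its last target.

## Working session

There is one attempt and no reset: what is moved stays moved. The work goes in short steps, Python scripts to look and compute and a tool call to move; the robot and the scene stay as the last step left them, time stands still between calls to the robot, and variables do not carry over. Pictures are saved under pics/ and viewed, and the job is handed in when it is done.

Besides the shell and the picture viewer there is one more tool, called as name(argument=value, ...) on one line, values as JSON. send_rows: Moves the arm, as the interface text tells. Its arguments: {"type":"object","properties":{"increments":{"type":"array"},"grip":{"type":"number"}},"required":["increments"]}

```bash
mkdir -p pics; ls; python3 - <<'E'
from workcell import *
import cv2,numpy as np
o=get_obs();print({k:np.round(v,3) for k,v in o.items()})
for n in ("scene","top"):
    c=camera(n);cv2.imwrite(f"pics/{n}0.png",cv2.cvtColor(c["color"],cv2.COLOR_RGB2BGR))
    np.savez(f"{n}0.npz",**c);print(n,np.round(c["pose"],3),c["intrinsics"])
E
```

```text
pics
{'clock': np.float64(0.0), 'joint_pos': array([1.173, 0.241, 0.004, 1.335, 0.   , 1.571]), 'joint_vel': array([-0.001,  0.001, -0.001,  0.   , -0.001, -0.   ]), 'tau': array([ 1.0000e-03, -3.7232e+01,  2.5241e+01,  1.7000e-02, -0.0000e+00,
       -0.0000e+00]), 'eef_pos': array([0.193, 0.46 , 0.238]), 'tool_rot': array([ 0.198,  0.98 , -0.001, -0.   ]), 'ft_force': array([ 0.391,  0.195, -0.445]), 'ft_torque': array([0.008, 0.022, 0.032]), 'grip_width': np.float64(0.085)}
scene [[ 0.52  -0.51   0.685 -0.162]
 [-0.854 -0.31   0.417 -0.366]
 [-0.    -0.802 -0.597  0.706]
 [ 0.     0.     0.     1.   ]] [[464.86639548   0.         288.65731373]
 [  0.         464.86639548 214.87268853]
 [  0.           0.           1.        ]]
top [[ 0.026 -0.994  0.105  0.453]
 [-1.    -0.027 -0.014  0.056]
 [ 0.017 -0.105 -0.994  1.032]
 [ 0.     0.     0.     1.   ]] [[428.76450492   0.         283.84231622]
 [  0.         428.76450492 206.34685629]
 [  0.           0.           1.        ]]
```

View pics/scene0.png

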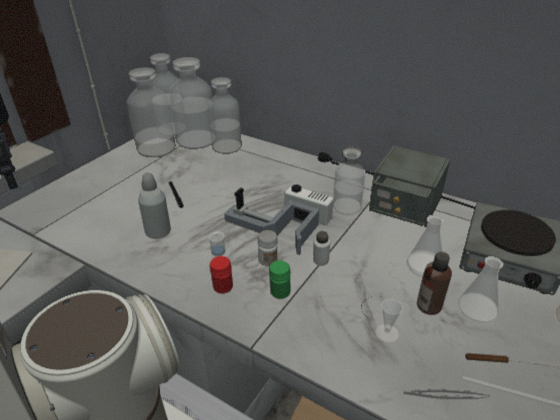

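View pics/top0.png

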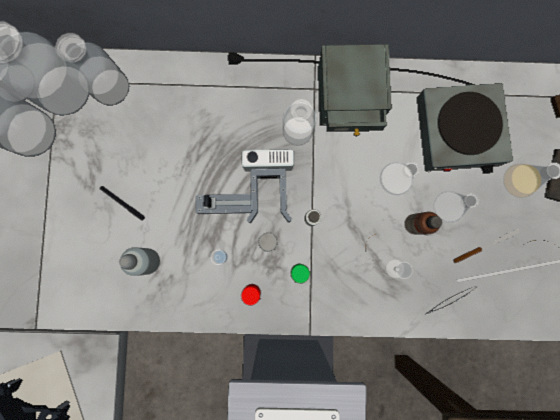

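The scene view shows the jar at (268,248) in front of the dock's bay, and the lever at (240,197). The top view has the jar cap at (267,242), the bay at (268,200), the lever at (207,200), the red look-alike at (251,295), the green one at (300,273) and the vial at (313,217). Next I'll enlarge the view and measure.

```bash
cat > h.py <<'E'
import numpy as np,cv2
def ld(n): return dict(np.load(n))
def ray(c,u,v,z):
    K=c["intrinsics"];P=c["pose"]
    d=P[:3,:3]@np.array([(u-K[0,2])/K[0,0],(v-K[1,2])/K[1,1],1.])
    o=P[:3,3];return o+d*(z-o[2])/d[2]
def pts(c):
    K=c["intrinsics"];P=c["pose"];d=c["z_map"];v,u=np.indices(d.shape)
    p=np.stack([(u-K[0,2])/K[0,0]*d,(v-K[1,2])/K[1,1]*d,d],-1)
    q=p@P[:3,:3].T+P[:3,3];q[d==0]=np.nan;return q
E
python3 - <<'E'
from h import *
c=ld("top0.npz");q=pts(c)
im=c["color"][130:310,180:340,::-1]
cv2.imwrite("pics/crop.png",cv2.resize(im,None,fx=3.3,fy=3.3,interpolation=cv2.INTER_CUBIC))
for n,(u,v) in dict(jar=(267,242),box=(280,158),lever=(207,200),vial=(313,216),wb=(219,257),wallL=(254,190),wallR=(284,190),green=(300,273),red=(251,295),bench=(240,230)).items(): print(n,np.round(q[v,u],3))
z=q[...,2]; x=q[...,0]; y=q[...,1]
def cen(m): return np.round(np.median(q[m],0),4), m.sum(), np.round([q[m][:,0].min(),q[m][:,0].max(),q[m][:,1].min(),q[m][:,1].max()],4)
J=(abs(z-.072)<.006); J[:225]=0;J[260:]=0;J[:,:250]=0;J[:,285:]=0
print("jar",cen(J))
B=(abs(z-.076)<.005);B[:145]=0;B[175:]=0;B[:,:235]=0;B[:,300:]=0
print("box",cen(B),cv2.minAreaRect(q[B][:,:2].astype(np.float32)*1000))
W=(abs(z-.05)<.005);W[:165]=0;W[228:]=0;W[:,:235]=0;W[:,300:]=0
print("walls",cen(W))
L=(z>.085)&(z<.1);L[:185]=0;L[215:]=0;L[:,:190]=0;L[:,225:]=0
print("lev",cen(L))
T=(abs(z-.026)<.005);T[:185]=0;T[220:]=0;T[:,:190]=0;T[:,258:]=0
print("track",cen(T),cv2.minAreaRect(q[T][:,:2].astype(np.float32)*1000))
E
```

```text
jar [0.473 0.078 0.069]
box [0.667 0.054 0.064]
lever [0.562 0.213 0.092]
vial [ 0.534 -0.023  0.077]
wb [0.437 0.186 0.056]
wallL [0.593 0.112 0.051]
wallR [0.595 0.043 0.051]
green [0.407 0.003 0.072]
red [0.356 0.11  0.069]
bench [ 0.502  0.146 -0.001]
jar (array([0.4738, 0.078 , 0.0706]), np.int64(270), array([0.4534, 0.4938, 0.0581, 0.0985]))
box (array([0.6653, 0.1183, 0.0748]), np.int64(99), array([0.6532, 0.6783, 0.1066, 0.1318])) ((665.6959228515625, 118.85767364501953), (23.23310661315918, 24.059621810913086), 58.06005096435547)
walls (array([0.6042, 0.0814, 0.0491]), np.int64(795), array([0.5207, 0.6499, 0.0274, 0.1394]))
lev (array([0.5606, 0.2151, 0.0906]), np.int64(70), array([0.5483, 0.5733, 0.2103, 0.2224]))
track (array([0.5567, 0.1806, 0.0252]), np.int64(693), array([0.5274, 0.5864, 0.1054, 0.2527])) ((561.701904296875, 179.3087158203125), (148.94235229492188, 58.17445373535156), 85.37533569335938)
```

View pics/crop.png

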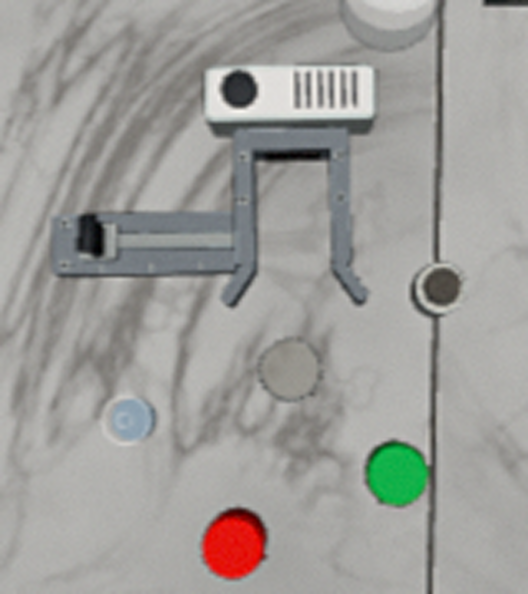

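```bash
python3 - <<'E'
from h import *
c=ld("top0.npz");q=pts(c);z=q[...,2]
# white box front edge / top wall inner edges, per-row
for v in range(150,228,4):
    r=q[v,235:300]; m=abs(r[:,2]-.05)<.006
    y=r[m][:,1]
    if len(y)>3:
        d=np.where(np.diff(y)<-.02)[0]
        print(v,np.round(np.nanmedian(r[m][:,0]),4),np.round([y[0],*(y[[d[0],d[0]+1]] if len(d) else []),y[-1]],4))
# track rect fit
T=(abs(z-.026)<.005);T[:185]=0;T[220:]=0;T[:,:190]=0;T[:,250:]=0
T=cv2.morphologyEx(T.astype(np.uint8),cv2.MORPH_OPEN,np.ones((3,3)))>0
n,l,s,_=cv2.connectedComponentsWithStats(T.astype(np.uint8));k=1+np.argmax(s[1:,4]);print(s)
print(cv2.minAreaRect(q[l==k][:,:2].astype(np.float32)*1000))
# per-column track edges
for u in range(196,246,6):
    r=q[185:220,u];m=abs(r[:,2]-.026)<.005;print(u,np.round([np.median(r[m][:,1]),r[m][:,0].min(),r[m][:,0].max()],4))
B=(abs(z-.064)<.005);B[:145]=0;B[175:]=0;B[:,:235]=0;B[:,300:]=0
print(cv2.minAreaRect(q[B][:,:2].astype(np.float32)*1000))
E
```

```text
170 0.6405 [0.1235 0.0419]
174 0.6312 [0.123  0.0417]
178 0.6215 [0.1227 0.1089 0.0531 0.0414]
182 0.6125 [0.1201 0.1085 0.0528 0.0412]
186 0.6033 [0.1195 0.1081 0.0526 0.0409]
190 0.594 [0.1194 0.1101 0.0523 0.0407]
194 0.5846 [0.1189 0.1077 0.0521 0.0405]
198 0.5757 [0.1187 0.1096 0.0518 0.0403]
202 0.5658 [0.1185 0.1069 0.0516 0.04  ]
206 0.5566 [0.1184 0.1066 0.0513 0.0397]
210 0.5472 [0.1156 0.1063 0.051  0.0418]
214 0.5379 [0.1196 0.1106 0.0439 0.0347]
218 0.5289 [0.1263 0.1172 0.0367 0.0277]
[[     0      0    560    420 234555]
 [   195    195     55     19    436]
 [   212    194     38      7    209]]
((561.4083862304688, 188.276123046875), (42.92110824584961, 128.0670166015625), 1.9775440692901611)
196 [0.249  0.5381 0.5805]
202 [0.2348 0.5385 0.5811]
208 [0.2202 0.5409 0.548 ]
214 [0.2063 0.5414 0.5818]
220 [0.1926 0.5416 0.5825]
226 [0.1788 0.5424 0.5851]
232 [0.1643 0.5428 0.5854]
238 [0.1503 0.5431 0.5859]
244 [0.1361 0.5436 0.5862]
((665.5218505859375, 83.08395385742188), (39.98967742919922, 117.67814636230469), 1.5714161396026611)
```

send_rows(increments=[[[-0.89, -0.66, 0, 0, 0, 0], [-0.89, -0.66, 0, 0, 0, 0], [-0.89, -0.66, 0, 0, 0, 0], [-0.89, -0.66, 0, 0, 0, 0], [-0.89, -0.66, 0, 0, 0, 0], [-0.89, -0.66, 0, 0, 0, 0], [-0.89, -0.66, 0, 0, 0, 0], [-0.89, -0.66, 0, 0, 0, 0]]], grip=0.85)

```text
clock: 1.1
eef_pos: [0.4201, 0.078, 0.2391]
tool_rot: [0.198, 0.98, 0.0, -0.0]
ft_force: [1.1, 1.2, 0.5]
grip_width: 0.0131
```

send_rows(increments=[[[0, 0, 0, 0, 0, -0.9], [0, 0, 0, 0, 0, -0.9], [0, 0, 0, 0, 0, -0.7], [0, 0, 0, 0, -0.6, 0], [0, 0, 0, 0, -0.6, 0], [0, 0, 0, 0, 0, 0]]])

```text
clock: 1.85
eef_pos: [0.4174, 0.0794, 0.2386]
tool_rot: [-0.019, 0.994, 0.002, 0.104]
ft_force: [-0.1, 0.3, -0.2]
grip_width: 0.013
```

```bash
cat >> h.py <<'E'
from scipy.spatial.transform import Rotation as R
def tl(o,target):
    return np.round(R.from_quat(o["tool_rot"]).inv().apply(np.array(target)-o["eef_pos"])/.05,3)
def st(o):
    r=R.from_quat(o["tool_rot"]).as_matrix()
    print("t",o["clock"],"p",np.round(o["eef_pos"],4),"x",np.round(r[:,0],3),"y",np.round(r[:,1],3),"z",np.round(r[:,2],3),"f",np.round(o["ft_force"],1),"w",o["grip_width"],"q",np.round(o["joint_pos"],2))
E
python3 - <<'E'
from workcell import *
from h import *
o=get_obs();st(o)
print(tl(o,[.415,.0765,.030]))
print("fwd unit .05",tl(o,o["eef_pos"]+np.array([.05,.0011,0])))
print("dock x,y", tl(o,o["eef_pos"]+np.array([.05,.002,0])))
E
```

```text
t 1.85 p [0.4174 0.0794 0.2386] x [-0.978 -0.038 -0.206] y [-0.039  0.999 -0.   ] z [ 0.206  0.008 -0.979] f [-0.1  0.3 -0.2] w 0.013015349008441044 q [ 0.21 -0.07 -0.36  1.07 -0.04  0.17]
[ 0.909 -0.055  4.072]
fwd unit .05 [-0.979 -0.017  0.206]
dock x,y [-0.979  0.001  0.206]
```

send_rows(increments=[[[0.18, -0.01, 0.8, 0, 0, 0], [0.18, -0.01, 0.8, 0, 0, 0], [0.18, -0.01, 0.8, 0, 0, 0], [0.18, -0.01, 0.8, 0, 0, 0], [0.18, -0.01, 0.8, 0, 0, 0], [0, 0, 0, 0, 0, 0], [0, 0, 0, 0, 0, 0]]])

```text
clock: 2.72
eef_pos: [0.4187, 0.0774, 0.0352]
tool_rot: [-0.019, 0.994, 0.002, 0.105]
ft_force: [-0.4, -0.2, 0.6]
grip_width: 0.0131
```

```bash
python3 - <<'E'
from workcell import *
from h import *
o=get_obs();st(o)
for n in ("scene","top"):
    c=camera(n);np.savez(n+"1.npz",**c)
    im=c["color"][130:310,180:340] if n=="top" else c["color"][180:320,180:340]
    cv2.imwrite(f"pics/{n}1.png",cv2.resize(im[...,::-1],None,fx=3.3,fy=3.3,interpolation=cv2.INTER_CUBIC))
E
```

```text
t 2.725 p [0.4187 0.0774 0.0352] x [-0.977 -0.038 -0.208] y [-0.039  0.999  0.   ] z [ 0.208  0.008 -0.978] f [-0.4 -0.2  0.6] w 0.013114831045971054 q [ 0.21  0.19 -0.71  0.46 -0.03  0.16]
```

View pics/scene1.png

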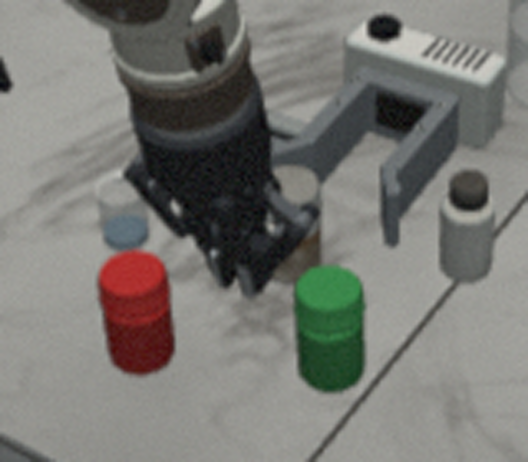

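View pics/top1.png

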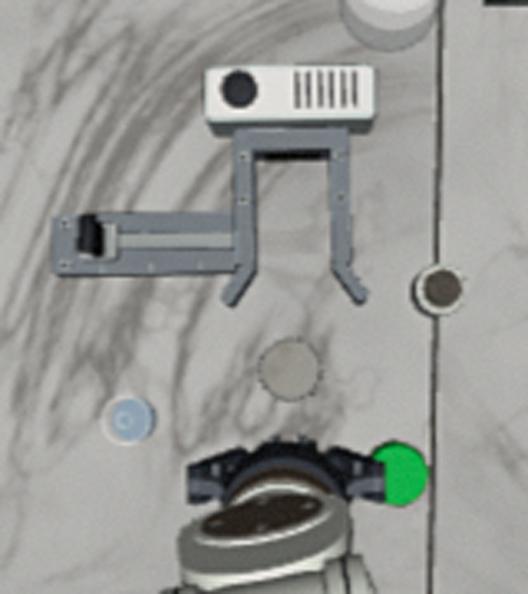

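The jar is untouched at crop (290,368). The gripper is behind it, with its finger linkages spread sideways at crop (187–387,475). Before going in I'll check how high those linkages stand over the dock walls.

```bash
python3 - <<'E'
from h import *
c=ld("top1.npz");q=pts(c)
for v in (268,272,276,280):
  print(v,[(u,*np.round(q[v,u],3)) for u in range(236,298,5)])
c=ld("scene1.npz");q=pts(c)
# points near the tool, lateral extent by height
m=(q[...,0]>.36)&(q[...,0]<.50)&(q[...,1]>-.02)&(q[...,1]<.16)
dark=c["color"].max(-1)<70
p=q[m&dark]
for z in np.arange(.01,.2,.01):
    s=p[(p[:,2]>z)&(p[:,2]<z+.01)]
    if len(s): print(round(z,2),len(s),np.round([s[:,0].min(),s[:,0].max(),s[:,1].min(),s[:,1].max()],3))
E
```

```text
268 [(236, np.float64(0.411), np.float64(0.151), np.float64(0.004)), (241, np.float64(0.412), np.float64(0.14), np.float64(-0.001)), (246, np.float64(0.416), np.float64(0.121), np.float64(0.095)), (251, np.float64(0.416), np.float64(0.111), np.float64(0.092)), (256, np.float64(0.42), np.float64(0.096), np.float64(0.184)), (261, np.float64(0.42), np.float64(0.085), np.float64(0.198)), (266, np.float64(0.421), np.float64(0.076), np.float64(0.201)), (271, np.float64(0.421), np.float64(0.066), np.float64(0.193)), (276, np.float64(0.42), np.float64(0.057), np.float64(0.175)), (281, np.float64(0.417), np.float64(0.046), np.float64(0.09)), (286, np.float64(0.418), np.float64(0.035), np.float64(0.103)), (291, np.float64(0.418), np.float64(0.024), np.float64(0.106)), (296, np.float64(0.417), np.float64(0.012), np.float64(0.069))]
272 [(236, np.float64(0.408), np.float64(0.14), np.float64(0.123)), (241, np.float64(0.408), np.float64(0.13), np.float64(0.118)), (246, np.float64(0.407), np.float64(0.121), np.float64(0.103)), (251, np.float64(0.412), np.float64(0.105), np.float64(0.182)), (256, np
[... 2200 characters left out ...]
loat64(0.014), np.float64(0.113))]
0.01 72 [ 0.386  0.481 -0.019  0.076]
0.02 66 [ 0.386  0.481 -0.018  0.085]
0.03 73 [ 0.385  0.481 -0.018  0.088]
0.04 58 [ 0.387  0.469 -0.017  0.097]
0.05 43 [0.405 0.421 0.056 0.096]
0.06 31 [0.4   0.415 0.056 0.092]
0.07 97 [0.398 0.422 0.038 0.114]
0.08 90 [0.393 0.422 0.031 0.122]
0.09 117 [0.389 0.424 0.024 0.129]
0.1 105 [0.387 0.402 0.018 0.132]
0.11 135 [0.383 0.417 0.013 0.137]
0.12 119 [0.38  0.417 0.014 0.134]
0.13 58 [0.382 0.409 0.034 0.064]
0.14 46 [0.361 0.406 0.037 0.092]
0.15 94 [0.36  0.405 0.039 0.096]
0.16 98 [0.36  0.414 0.039 0.095]
0.17 79 [0.36  0.414 0.039 0.058]
0.18 84 [0.36  0.409 0.038 0.056]
0.19 104 [0.36  0.408 0.038 0.102]
```

send_rows(increments=[[[-0.144, -0.004, 0.043, 0, 0, 0], [-0.144, -0.004, 0.043, 0, 0, 0], [-0.144, -0.004, 0.043, 0, 0, 0], [-0.144, -0.004, 0.043, 0, 0, 0], [-0.144, -0.004, 0.043, 0, 0, 0], [-0.144, -0.004, 0.043, 0, 0, 0], [-0.144, -0.004, 0.043, 0, 0, 0], [-0.144, -0.004, 0.043, 0, 0, 0]]])

```text
clock: 3.82
eef_pos: [0.4777, 0.0778, 0.0294]
tool_rot: [-0.019, 0.994, 0.002, 0.104]
ft_force: [-1.3, -0.9, 0.1]
grip_width: 0.0129
```

```bash
cat > look.py <<'E'
import sys
from workcell import *
from h import *
k=sys.argv[1]
o=get_obs();st(o)
for n in ("scene","top"):
    c=camera(n);np.savez(n+k+".npz",**c)
    im=c["color"][130:310,180:340] if n=="top" else c["color"][180:320,180:340]
    cv2.imwrite(f"pics/{n}{k}.png",cv2.resize(im[...,::-1],None,fx=3.3,fy=3.3,interpolation=cv2.INTER_CUBIC))
    if n=="top":
        q=pts(c);z=q[...,2];m=(abs(z-.071)<.006)&(q[...,0]>.44)&(q[...,0]<.635)&(q[...,1]>.05)&(q[...,1]<.11)
        s=c["color"].astype(int);m&=(s.min(-1)>80)
        m=cv2.morphologyEx(m.astype(np.uint8),cv2.MORPH_OPEN,np.ones((3,3)))>0
        if m.sum(): p=q[m];print("jar",m.sum(),np.round([p[:,0].min(),p[:,0].max(),p[:,1].min(),p[:,1].max()],4), np.round(cv2.minEnclosingCircle(p[:,:2].astype(np.float32)*1000),1) if 0 else cv2.minEnclosingCircle((p[:,:2]*1000).astype(np.float32)))
        m=(z>.085)&(z<.1)&(q[...,0]>.54)&(q[...,0]<.58)&(q[...,1]>.1)&(q[...,1]<.25)
        if m.sum(): p=q[m];print("lever",m.sum(),np.round([p[:,0].min(),p[:,0].max(),p[:,1].min(),p[:,1].max()],4))
E
python3 look.py 2
```

```text
t 3.825 p [0.4777 0.0778 0.0294] x [-0.977 -0.038 -0.208] y [-0.038  0.999  0.   ] z [ 0.208  0.008 -0.978] f [-1.3 -0.9  0.1] w 0.012873391208693822 q [ 0.18  0.3  -0.58  0.49 -0.03  0.14]
jar 257 [0.4932 0.5298 0.0591 0.0997] ((509.4310607910156, 79.1209487915039), 21.013347625732422)
lever 70 [0.5483 0.573  0.2102 0.2227]
```

View pics/scene2.png

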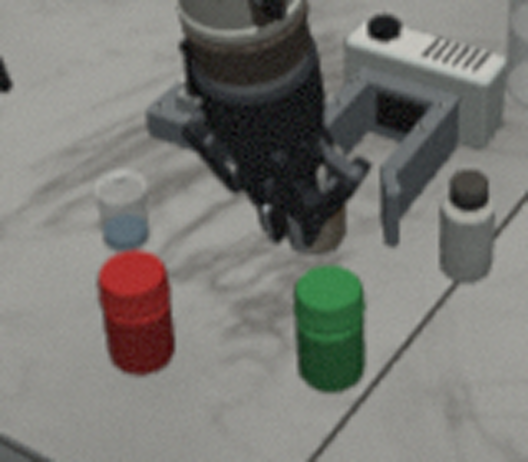

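View pics/top2.png

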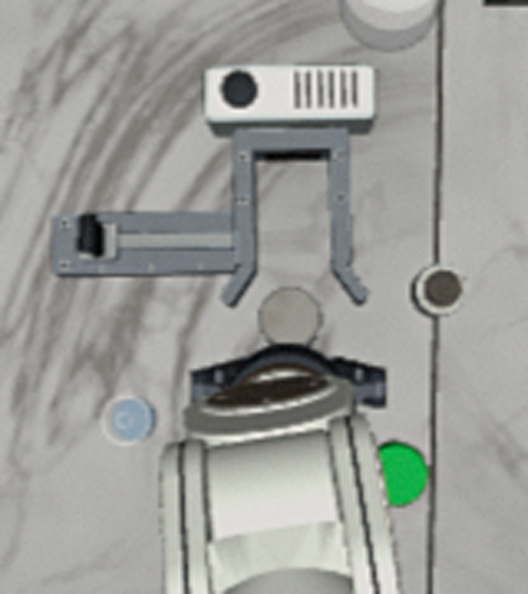

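The jar is standing at crop (290,317), entering the mouth upright. Its centre measures (0.509, 0.079).

send_rows(increments=[[[-0.157, -0.003, 0.033, 0, 0, 0], [-0.157, -0.003, 0.033, 0, 0, 0], [-0.157, -0.003, 0.033, 0, 0, 0], [-0.157, -0.003, 0.033, 0, 0, 0], [-0.157, -0.003, 0.033, 0, 0, 0], [-0.157, -0.003, 0.033, 0, 0, 0], [-0.157, -0.003, 0.033, 0, 0, 0], [-0.157, -0.003, 0.033, 0, 0, 0]]])

```text
clock: 4.92
eef_pos: [0.5419, 0.0791, 0.0296]
tool_rot: [-0.019, 0.994, 0.002, 0.104]
ft_force: [0.2, 0.4, 0.1]
grip_width: 0.0123
```

```bash
python3 look.py 3
```

```text
t 4.925 p [0.5419 0.0791 0.0296] x [-0.977 -0.038 -0.208] y [-0.039  0.999 -0.   ] z [ 0.208  0.008 -0.978] f [0.2 0.4 0.1] w 0.012297993075534247 q [ 0.16  0.4  -0.41  0.55 -0.02  0.12]
jar 215 [0.5625 0.5934 0.0609 0.0994] ((575.00244140625, 80.77397155761719), 20.83144187927246)
lever 69 [0.5482 0.5734 0.2097 0.2228]
```

View pics/scene3.png

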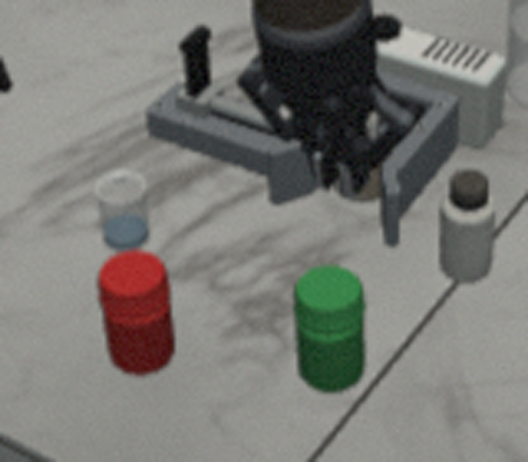

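View pics/top3.png

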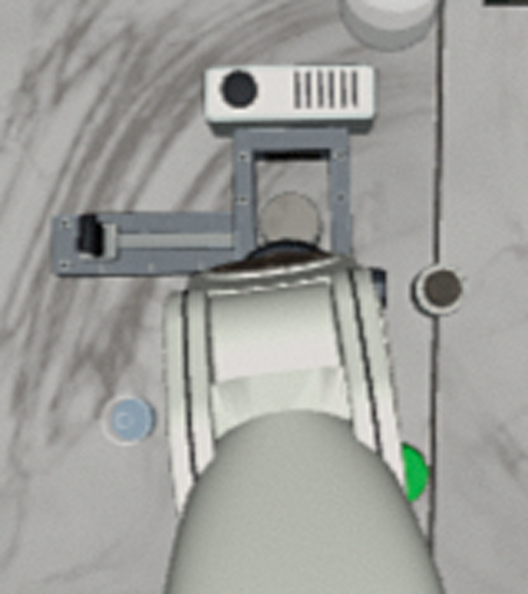

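The jar is inside the bay at crop (290,222), upright, with its centre near x=0.573. About 31 mm remains, so I'll slow down.

send_rows(increments=[[[-0.117, -0.002, 0.025, 0, 0, 0], [-0.117, -0.002, 0.025, 0, 0, 0], [-0.117, -0.002, 0.025, 0, 0, 0], [-0.098, -0.001, 0.021, 0, 0, 0], [-0.049, 0, 0.01, 0, 0, 0], [-0.049, 0, 0.01, 0, 0, 0], [-0.03, 0, 0.006, 0, 0, 0]]])

```text
clock: 5.9
eef_pos: [0.5709, 0.0798, 0.0296]
tool_rot: [-0.019, 0.994, 0.002, 0.104]
ft_force: [-0.8, -0.0, 0.4]
grip_width: 0.0126
```

send_rows(increments=[[[-0.02, 0, 0.004, 0, 0, 0], [0, 0, 0, 0, 0, 0]]])

```text
clock: 6.15
eef_pos: [0.5719, 0.0799, 0.0297]
tool_rot: [-0.019, 0.994, 0.002, 0.105]
ft_force: [0.1, -0.9, -0.5]
grip_width: 0.0133
```

```bash
python3 look.py 4
```

```text
t 6.15 p [0.5719 0.0799 0.0297] x [-0.977 -0.038 -0.208] y [-0.039  0.999  0.   ] z [ 0.208  0.008 -0.978] f [ 0.1 -0.9 -0.5] w 0.013256690204764802 q [ 0.15  0.44 -0.34  0.59 -0.02  0.11]
jar 186 [0.594  0.6207 0.0616 0.1006] ((602.4942016601562, 81.05924987792969), 20.48598861694336)
lever 69 [0.5484 0.573  0.2104 0.2226]
```

View pics/top4.png

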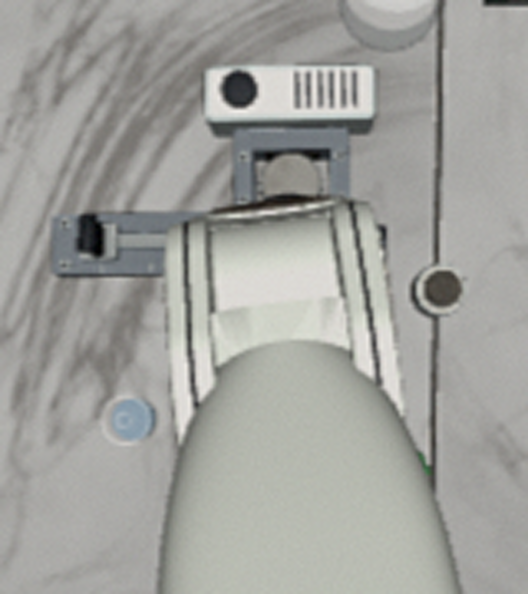

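The cap at crop (290,175) is still a few mm short of the pad and there's no contact force. I'll creep forward.

send_rows(increments=[[[-0.03, 0, 0.006, 0, 0, 0], [-0.03, 0, 0.006, 0, 0, 0], [0, 0, 0, 0, 0, 0]]])

```text
clock: 6.62
eef_pos: [0.5752, 0.08, 0.0298]
tool_rot: [-0.019, 0.994, 0.002, 0.105]
ft_force: [-0.3, 0.7, 0.5]
grip_width: 0.0127
```

send_rows(increments=[[[-0.02, 0, 0.004, 0, 0, 0], [0, 0, 0, 0, 0, 0]]])

```text
clock: 6.88
eef_pos: [0.5757, 0.08, 0.0295]
tool_rot: [-0.019, 0.994, 0.002, 0.104]
ft_force: [-1.6, -0.3, 0.3]
grip_width: 0.0128
```

send_rows(increments=[[[-0.02, 0, 0.004, 0, 0, 0], [0, 0, 0, 0, 0, 0]]])

```text
clock: 7.12
eef_pos: [0.5761, 0.08, 0.0294]
tool_rot: [-0.019, 0.994, 0.002, 0.104]
ft_force: [-3.5, -0.4, 0.7]
grip_width: 0.0128
```

send_rows(increments=[[[-0.02, 0, 0.004, 0, 0, 0], [-0.02, 0, 0.004, 0, 0, 0], [0, 0, 0, 0, 0, 0]]])

```text
clock: 7.5
eef_pos: [0.5765, 0.08, 0.0291]
tool_rot: [-0.019, 0.995, 0.002, 0.102]
ft_force: [-8.0, -0.3, 5.3]
grip_width: 0.0126
```

```bash
python3 look.py 5
```

```text
t 7.5 p [0.5765 0.08   0.0291] x [-0.978 -0.038 -0.203] y [-0.039  0.999 -0.   ] z [ 0.203  0.008 -0.979] f [-8.  -0.3  5.3] w 0.012555687688534024 q [ 0.15  0.45 -0.32  0.6  -0.02  0.11]
jar 169 [0.599  0.6257 0.0618 0.1006] ((606.2158203125, 81.29740905761719), 20.123830795288086)
lever 70 [0.5484 0.5733 0.2103 0.2227]
```

The jar is seated: 8 N against the pad, and the cap's front edge is at x=0.626. I'll back straight out, lift, and look.

send_rows(increments=[[[0.2, 0, -0.04, 0, 0, 0], [0.39, 0, -0.082, 0, 0, 0], [0.39, 0, -0.082, 0, 0, 0], [0.39, 0, -0.082, 0, 0, 0], [0.39, 0, -0.082, 0, 0, 0], [0, 0, 0, 0, 0, 0]]])

```text
clock: 8.35
eef_pos: [0.4884, 0.0767, 0.0296]
tool_rot: [-0.019, 0.994, 0.002, 0.105]
ft_force: [0.6, -0.6, -0.6]
grip_width: 0.0129
```

send_rows(increments=[[[-0.14, 0, -0.67, 0, 0, 0], [-0.14, 0, -0.67, 0, 0, 0], [-0.14, 0, -0.67, 0, 0, 0], [-0.14, 0, -0.67, 0, 0, 0], [-0.14, 0, -0.67, 0, 0, 0], [0, 0, 0, 0, 0, 0]]], grip=1)

```text
clock: 9.1
eef_pos: [0.4925, 0.0772, 0.2048]
tool_rot: [-0.019, 0.994, 0.003, 0.109]
ft_force: [0.1, -0.7, -0.4]
grip_width: 0.0
```

send_rows(increments=[[[0, 0, 0, 0, 0.6, 0], [0, 0, 0, 0, 0.6, 0], [0, 0, 0, 0, 0, -0.9], [0, 0, 0, 0, 0, -0.9], [0, 0, 0, 0, 0, -0.9], [0, 0, 0, 0, 0, -0.9], [0, 0, 0, 0, 0, -0.9], [0, 0, 0, 0, 0, -0.9]]])

```text
clock: 10.1
eef_pos: [0.489, 0.0767, 0.1995]
tool_rot: [-0.473, 0.881, 0.0, -0.0]
ft_force: [0.7, -0.4, 0.4]
grip_width: 0.0001
```

send_rows(increments=[[[0, 0, 0, 0, 0, -0.9], [0, 0, 0, 0, 0, -0.9], [0, 0, 0, 0, 0, -0.9], [0, 0, 0, 0, 0, -0.9], [0, 0, 0, 0, 0, 0], [0, 0, 0, 0, 0, 0]]])

```text
clock: 10.85
eef_pos: [0.4887, 0.0767, 0.2]
tool_rot: [0.72, -0.694, -0.0, 0.0]
ft_force: [-0.1, -0.1, 0.8]
grip_width: 0.0002
```

```bash
python3 look.py 6; python3 - <<'E'
from workcell import *
from h import *
o=get_obs();st(o);print(tl(o,[.561,.262,.2]))
E
```

```text
t 10.85 p [0.4887 0.0767 0.2   ] x [ 0.036 -0.999  0.   ] y [-0.999 -0.036  0.   ] z [-0. -0. -1.] f [-0.1 -0.1  0.8] w 0.0001884694348039987 q [ 0.16  0.25 -0.08  1.24 -0.   -1.45]
lever 36 [0.5484 0.5727 0.2143 0.2228]
t 10.95 p [0.4887 0.0767 0.2003] x [ 0.037 -0.999  0.   ] y [-0.999 -0.037  0.   ] z [-0. -0. -1.] f [0.6 0.2 0.6] w 0.0002440994050805041 q [ 0.16  0.25 -0.08  1.24 -0.   -1.45]
[-3.65  -1.584  0.005]
```

View pics/top6.png

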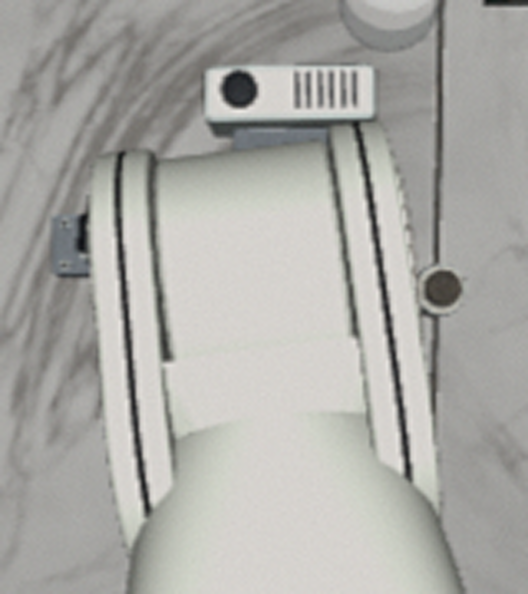

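The arm covers the bay in this view. I'll move over beside the lever and look again.

send_rows(increments=[[[-0.73, -0.317, 0, 0, 0, 0], [-0.73, -0.317, 0, 0, 0, 0], [-0.73, -0.317, 0, 0, 0, 0], [-0.73, -0.317, 0, 0, 0, 0], [-0.73, -0.317, 0, 0, 0, 0], [0, 0, 0, 0, 0, 0], [0, 0, 0, 0, 0, 0]]])

```text
clock: 11.82
eef_pos: [0.5604, 0.2618, 0.2001]
tool_rot: [0.72, -0.693, -0.0, 0.001]
ft_force: [0.3, -0.2, -0.4]
grip_width: -0.0001
```

```bash
python3 look.py 7; python3 - <<'E'
from workcell import *
from h import *
o=get_obs();print(tl(o,[.561,.262,.065]))
E
```

```text
t 11.825 p [0.5604 0.2618 0.2001] x [ 0.038 -0.999  0.001] y [-0.999 -0.038  0.001] z [-0.001 -0.001 -1.   ] f [ 0.3 -0.2 -0.4] w -7.880219783639087e-05 q [ 0.44  0.5   0.28  1.35 -0.   -1.17]
jar 253 [0.586  0.6252 0.0617 0.1007] ((605.443359375, 81.11280059814453), 20.758201599121094)
lever 70 [0.5482 0.5729 0.2101 0.2227]
[-0.019 -0.012  2.712]
```

View pics/top7.png

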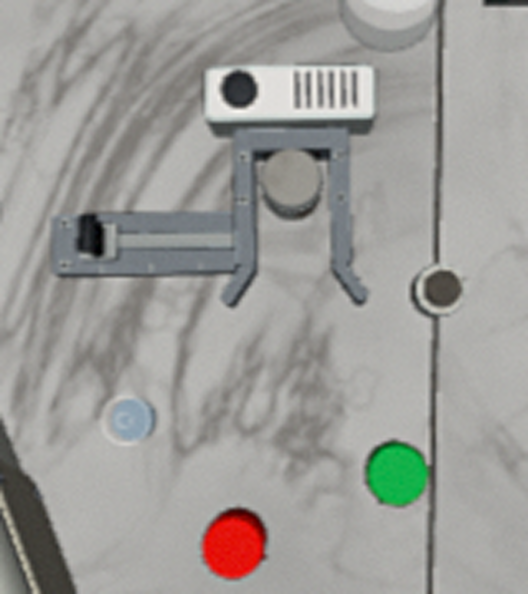

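View pics/scene7.png

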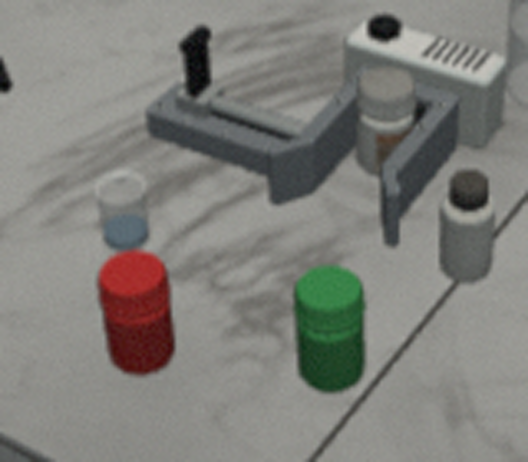

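The jar is home, upright, at crop (292,180): (0.6054, 0.0811) against home (0.604, 0.081). The lever is still drawn back at crop (90,236). Now I'll lower the tool beside the paddle and push.

send_rows(increments=[[[0, 0, 0.68, 0, 0, 0], [0, 0, 0.68, 0, 0, 0], [0, 0, 0.68, 0, 0, 0], [0, 0, 0.68, 0, 0, 0], [0, 0, 0, 0, 0, 0]]])

```text
clock: 12.55
eef_pos: [0.5582, 0.2598, 0.0619]
tool_rot: [0.72, -0.694, -0.001, 0.003]
ft_force: [-0.5, -0.8, 0.0]
grip_width: -0.0
```

send_rows(increments=[[[0.16, 0, 0, 0, 0, 0], [0.16, 0, 0, 0, 0, 0], [0.16, 0, 0, 0, 0, 0], [0.16, 0, 0, 0, 0, 0], [0.16, 0, 0, 0, 0, 0], [0.16, 0, 0, 0, 0, 0]]])

```text
clock: 13.3
eef_pos: [0.5634, 0.2154, 0.0656]
tool_rot: [0.721, -0.693, -0.0, -0.002]
ft_force: [0.2, 3.1, 2.2]
grip_width: -0.0001
```

send_rows(increments=[[[0.16, 0, 0, 0, 0, 0], [0.16, 0, 0, 0, 0, 0], [0.16, 0, 0, 0, 0, 0], [0.16, 0, 0, 0, 0, 0]]])

```text
clock: 13.8
eef_pos: [0.5635, 0.1832, 0.0643]
tool_rot: [0.721, -0.693, -0.001, -0.001]
ft_force: [-0.1, 4.4, -1.5]
grip_width: -0.0002
```

```bash
python3 look.py 8
```

```text
t 13.8 p [0.5635 0.1832 0.0643] x [ 0.04  -0.999 -0.003] y [-0.999 -0.04   0.001] z [-0.001  0.003 -1.   ] f [-0.1  4.4 -1.5] w -0.00020877529007499212 q [ 0.31  0.55 -0.01  1.01  0.   -1.3 ]
jar 258 [0.5858 0.6253 0.0617 0.1005] ((605.4505615234375, 81.11611938476562), 20.743152618408203)
lever 5 [0.5524 0.5593 0.1576 0.1598]
```

View pics/scene8.png

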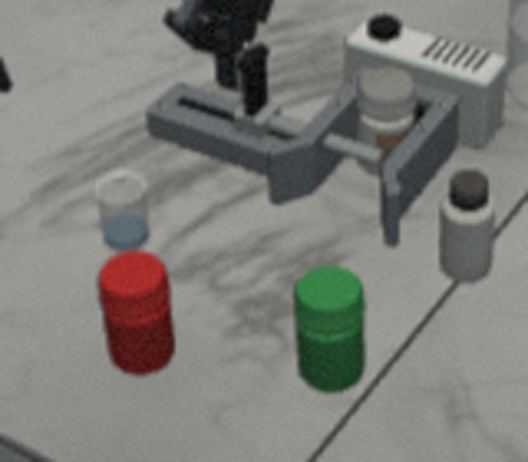

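The lever paddle is at crop (253,80), past the first click, and the bolt (350,148) lies most of the way across in front of the jar. About 18 mm is left.

send_rows(increments=[[[0.1, 0, 0, 0, 0, 0], [0.1, 0, 0, 0, 0, 0], [0.06, 0, 0, 0, 0, 0], [0.06, 0, 0, 0, 0, 0], [0, 0, 0, 0, 0, 0]]])

```text
clock: 14.52
eef_pos: [0.5645, 0.1659, 0.0646]
tool_rot: [0.72, -0.693, 0.0, 0.0]
ft_force: [0.4, 0.1, -0.1]
grip_width: -0.0004
```

send_rows(increments=[[[0.04, 0, 0, 0, 0, 0], [0.02, 0, 0, 0, 0, 0], [0, 0, 0, 0, 0, 0]]])

```text
clock: 14.9
eef_pos: [0.5646, 0.1632, 0.0646]
tool_rot: [0.721, -0.693, 0.0, -0.0]
ft_force: [1.2, -0.1, -0.6]
grip_width: 0.0001
```

send_rows(increments=[[[0.03, 0, 0, 0, 0, 0], [0.02, 0, 0, 0, 0, 0], [0, 0, 0, 0, 0, 0]]])

```text
clock: 15.28
eef_pos: [0.5646, 0.163, 0.0647]
tool_rot: [0.721, -0.693, -0.002, -0.002]
ft_force: [-0.9, 6.1, -0.6]
grip_width: -0.0001
```

```bash
python3 look.py 9
```

```text
t 15.275 p [0.5646 0.163  0.0647] x [ 0.04  -0.999 -0.004] y [-0.999 -0.04  -0.   ] z [-0.     0.004 -1.   ] f [-0.9  6.1 -0.6] w -0.00012837380781602846 q [ 0.28  0.54 -0.03  1.    0.   -1.33]
jar 254 [0.5857 0.6253 0.0616 0.1004] ((605.4232788085938, 81.22698211669922), 20.81555938720703)
```

View pics/scene9.png

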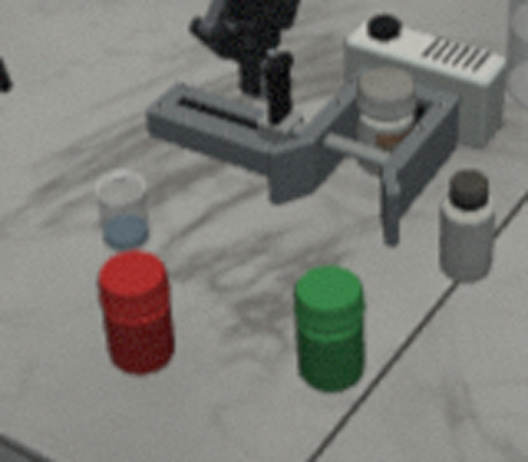

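The bolt (360,150) spans the bay and the paddle is at (278,88), with 6 N on the stop. I'll press slightly more to confirm it's hard, then back off and measure.

send_rows(increments=[[[0.04, 0, 0, 0, 0, 0], [0, 0, 0, 0, 0, 0]]])

```text
clock: 15.62
eef_pos: [0.5646, 0.1629, 0.0647]
tool_rot: [0.722, -0.692, -0.003, -0.003]
ft_force: [-0.7, 11.3, -1.8]
grip_width: -0.0001
```

send_rows(increments=[[[-0.3, 0, 0, 0, 0, 0], [-0.5, 0, 0, 0, 0, 0], [-0.5, 0, 0, 0, 0, 0], [0, 0, -0.8, 0, 0, 0], [-0.5, 0, -0.8, 0, 0, 0], [-0.5, 0, -0.8, 0, 0, 0], [-0.5, 0, 0, 0, 0, 0], [0, 0, 0, 0, 0, 0]]])

```text
clock: 16.62
eef_pos: [0.5588, 0.3002, 0.184]
tool_rot: [0.721, -0.692, 0.0, 0.0]
ft_force: [-0.6, -0.4, 0.1]
grip_width: -0.0
```

```bash
python3 look.py 10; python3 - <<'E'
from h import *
a=pts(ld("top0.npz"));b=pts(ld("top10.npz"))
for n,(u,v) in dict(vial=(313,216),wb=(219,257),measure=(397,268),amber=(425,222)).items(): print(n,np.round(a[v,u],3),np.round(b[v,u],3))
E
```

```text
t 16.625 p [0.5588 0.3002 0.184 ] x [ 0.041 -0.999  0.001] y [-0.999 -0.041  0.   ] z [-0.    -0.001 -1.   ] f [-0.6 -0.4  0.1] w -1.5050069831669601e-05 q [ 0.49  0.54  0.3   1.33 -0.   -1.12]
jar 263 [0.5858 0.626  0.0617 0.1006] ((605.5982666015625, 81.26278686523438), 21.070926666259766)
lever 70 [0.5522 0.5772 0.14   0.152 ]
vial [ 0.534 -0.023  0.077] [ 0.534 -0.023  0.076]
wb [0.437 0.186 0.056] [0.437 0.186 0.057]
measure [ 0.421 -0.229  0.015] [ 0.421 -0.229  0.016]
amber [ 0.525 -0.263  0.111] [ 0.524 -0.262  0.113]
```

View pics/top10.png

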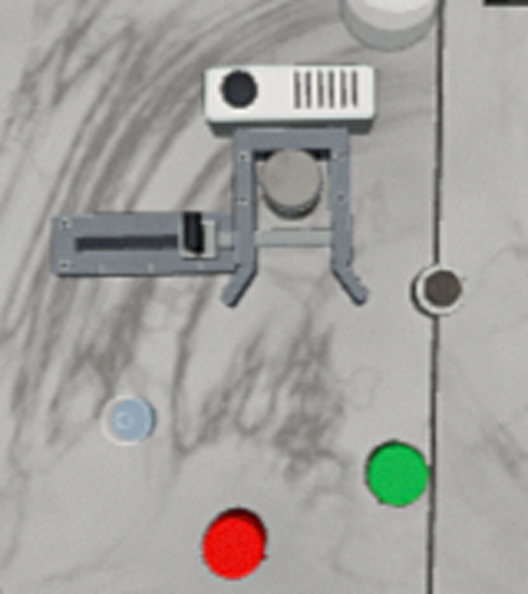

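The lever bar moved from y 0.2103–0.2227 to 0.140–0.152, about 70 mm of travel. The bolt spans the bay at crop (295,238) and the jar is home. The robot is clear of everything, so I'm handing in.

```bash
python3 -c "
from workcell import *
job_done()"
```

```text
the job is handed in; nothing more can be done
```

I pushed the jar into the bay until it sat against the back pad, then pushed the lever past its first click to the hard second stop. I backed the arm clear and handed the job in at about 17 s on the robot's clock; hand-in gave no verdict.

**Last checks**
- **Jar:** it stands upright about 1.5 mm from my estimate of the home point, within the 10 mm allowed. I had pressed it against the pad with 8 N.
- **Lever:** it travelled about 70 mm and stopped hard, with the force rising to 11 N without further movement. In the top view the bolt spans the whole bay.
- **Bystanders:** the vial, weighing bottle, measure and amber bottle read the same as at the start, to within 2 mm. I did not measure the wash bottle, glass bottle and conical flask again, but the arm was never sent near them.
- **Look-alikes:** the red and green jars look unmoved in the last top view.

No check failed or disagreed.

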